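# Lift the marking template off its locating pins

### The arm

A 7-joint arm with a two-finger parallel gripper is mounted at the origin on the work surface. World frame = base frame: x ahead of the robot, y to its left, z up, the work surface at z = 0. Lengths are in m, angles in degrees, forces in N, time in s.
With the tool pointing down it reaches from about 0.4 to 0.85 m from the base axis. Payload 4.4 kg.
Tool frame: the origin (TCP) lies at the very end of the fingers, on their centre line; the grasp point (between the pads) lies 19 mm behind it (manip.pinch_z is the distance from the TCP to the grasp point, in m); z points along the fingers, y is the line along which they close (so a half turn about z gives the same grasp; the last joint's range is limited). The gripper opens to 94 mm and grips with 3 to 60 N. Pads are 16 mm wide; open, the fingers measure 119 mm over their backs; the gripper's body (75 mm by 177 mm) begins 78 mm behind the grasp point.
Start: joints at [-70.405, 36.005, 2.206, 86.941, -1.547, 57.084, -1.146], TCP at [0.258, 0.597, 0.205] pointing down, gripper open.
Joint ranges: [-175.42, 175.42], [-21.48, 121.26], [-71.46, 75.88], [10.55, 141.38], [-63.04, 243.04], [13.31, 113.54], [-168.57, 168.57]. Speed limits (degrees/s): [147.25, 147.25, 180, 180, 180, 180, 180].

### API

Orientations are given as a 3x3 rotation matrix whose columns are the frame's x, y, z axes.
In Python, from rig import telemetry, vision, job, manip gives the robot as it stands. The module is installed in compiled form; this text tells all that it offers.
- The arm moves only by the tool step_arm, never from a script. Its arguments are lists of equal length, an entry for each row: "travel": the shift along the tool's x, y, z scaled (see below), a list of three; "twist": the turn, a rotation vector about the tool's x, y, z scaled (see below), a list of three; "fingers": the closure, from 0 (fully open) to 1 (shut). In form: {"travel": [[x, y, z], ...], "twist": [[wx, wy, wz], ...], "fingers": [fingers, ...]}. A call has 1 to 8 rows; each row shifts and turns the commanded pose from where the row before left it, along the tool's axes as they then stand; what a row does not reach is not made up. The controller multiplies each number of a shift by 100 mm and each number of a turn by 90 degrees. A row lasts 1/12 s, in which the tool goes at most 41.7 mm and 7.16 degrees, less where a joint would pass 70% of its speed; a pose out of reach is approached as far as the arm can. A call with a number of a shift or a turn outside -1 to 1 is refused whole. A call with a gripper value outside its range is refused whole. The fingers move at their own pace and stop on an object; "force" is the grip in N (left out, the last holds). Time passes only in rows, so rows that do not move let the fingers close. It gives the time, the measured TCP pose, the force, the opening and the grip force at its end, in the units of the state.
- telemetry.read_state(): the state, without advancing time (a new reading comes with each control period).
- vision.read_camera(name): name is "side" or "top"; returns the picture (400x640x3 uint8, blue, green, red); there is no depth.
- vision.camera_params(name): a dict with "vertical_fov" (degrees; the focal length in pixels is half the picture's height over the tangent of half this angle, whatever the lens; pixels are square), "cx", "cy" (the principal point, pixels), "distortion" ([k1, k2, p1, p2, k3] as OpenCV has them; the pictures are not rectified), "origin" and "orientation" of the camera in the world. Camera axes: x right, y down, z forward; pixel columns grow to the right and rows downward; lengths in m; the calibration is good to about 2 mm. A picture is of the moment at which its call begins. camera_params takes no time and is no camera call.
- job.finish_job(): hands the job in; it is judged then, once.
The state is a dict: "clock": time; "joint_pos": joint angles; "joint_velocities": joint speeds; "effort": joint torques, N m; "position": TCP position; "eef_rot": TCP orientation; "force": force on the tool from outside, world axes, zero at the start; "ft_torque": the same for the moment, N m; "opening": opening from 0.0 (shut) to 1.0 (fully open); "grip_force": force on a finger pad.
Only numpy, scipy, OpenCV 4.12 (cv2) and the standard library are available. Lean on these libraries where they do the work, as an engineer would, in place of code of your own. Each camera call takes 0.05 s, during which the arm holds its last target. There are 200 camera calls.

### The job

The blue-gripped marking template is finished with on its stone tile: take it by its grip, lift it straight up off its two locating pins, keeping it level, until it is well clear of them, then set it down flat in the middle of the round black mat and only then let go. Leave the orange-gripped template on its own pins.

Things in the scene. Friction and masses are not known exactly. Their poses are not given: they have to be found in the camera images.
- template_grip (a point): Point in upright blue grip rib of a loose aluminium plate 150 x 96 x 8 mm (x, y, z; about 0.45 kg, four rectangular windows): at the plate's centre, 34 mm above its underside, 18 mm below the rib's top. Rib: 70 mm along x, 16 mm thick along y (pinch it across y from above), rising 44 mm above the plate's top. z up when flat. Two 13 mm holes at x = -62 and +62 mm sit over the jig's pins.
- jig_seat (a point): Centre of the seat, 34 mm above the bench, of the fixed jig that carries the blue-gripped template: wooden base 180 x 120 x 16 mm with a grey stone tile and two upright 10 mm steel pins at x = -62 and +62 mm. x runs from pin to pin, z up. The template's underside rests on the seat; the pins rise 40 mm above it, so the template must rise more than 40 mm to come free.
- mat_top (a point): Fixed round black rubber mat, 230 mm diameter, 6 mm thick, flat on the bench, empty at the start. This point is the centre of its top face; z up.
- other_grip (a point): The other template, to be left alone: same plate and rib sizes, but with an orange grip and four round windows, on a second jig of the same kind. This point lies in its grip, 34 mm above its plate's underside.
There are look-alikes about, which are no part of the job. Leave any yellow look-alike of the part that bears template_grip alone. Leave any yellow look-alike of the part that bears jig_seat alone.

How it is judged:
By the outcome, as a careful person would: the job done as asked, in the order asked, and still so for the second after the job is handed in, with the robot touching nothing.
It also fails if it takes over 48 s, if anything falls off the work surface, if the arm or the gripper's body presses on something with over 40 N, if the wrist force passes 120 N, or if a joint passes its speed limit or range.

## Working session

There is one attempt and no reset: what is moved stays moved. The work goes in short steps, Python scripts to look and compute and a tool call to move; the robot and the scene stay as the last step left them, time stands still between calls to the robot, and variables do not carry over. Pictures are saved under pics/ and viewed, at most 10 in all, crops included, and the job is handed in when it is done.

Besides the shell and the picture viewer there is one more tool, called after ">>>" as name(argument=value, ...) on one line, values as JSON. step_arm: Moves the arm, as the interface text tells. Shifts and turns lie within -1 to 1; 1 stands for 100 mm of shift or 90 degrees of turn. Its arguments: {"type":"object","properties":{"travel":{"type":"array","items":{"type":"array","items":{"type":"number"}}},"twist":{"type":"array","items":{"type":"array","items":{"type":"number"}}},"fingers":{"type":"array","items":{"type":"number"}},"force":{"type":"number"}},"required":["travel","twist","fingers"]}

```bash
mkdir -p pics; cat > h.py <<'E'
import numpy as np, cv2
from rig import telemetry, vision, job, manip
def cam(n):
    p=vision.camera_params(n); f=200/np.tan(np.radians(p["vertical_fov"])/2)
    K=np.array([[f,0,p["cx"]],[0,f,p["cy"]],[0,0,1]]); return K,np.array(p["distortion"],float),np.array(p["origin"]),np.array(p["orientation"])
def ray(n,uv,z):
    K,D,o,R=cam(n); q=cv2.undistortPoints(np.array(uv,float).reshape(-1,1,2),K,D).reshape(-1,2)
    d=np.c_[q,np.ones(len(q))]@R.T; return o+d*((z-o[2])/d[:,2])[:,None]
def proj(n,P):
    K,D,o,R=cam(n); return cv2.projectPoints((np.array(P,float).reshape(-1,3)-o)@R,np.zeros(3),np.zeros(3),K,D)[0].reshape(-1,2)
E
python3 - <<'E'
from h import *
for n in("top","side"):
    cv2.imwrite(f"pics/{n}0.png",vision.read_camera(n)); print(n,cam(n))
s=telemetry.read_state();print(s,manip.pinch_z)
E
```

```text
top (array([[427.70423196,   0.        , 315.8029958 ],
       [  0.        , 427.70423196, 192.01508031],
       [  0.        ,   0.        ,   1.        ]]), array([-0.04439633,  0.        ,  0.        ,  0.        ,  0.        ]), array([0.30528978, 0.12434786, 1.36585123]), array([[ 0.01665192, -0.99423117,  0.10595799],
       [-0.99956039, -0.01915308, -0.02263153],
       [ 0.02453039, -0.10553455, -0.99411303]]))
side (array([[422.7993206 ,   0.        , 314.43968277],
       [  0.        , 422.7993206 , 194.15083975],
       [  0.        ,   0.        ,   1.        ]]), array([0.02450362, 0.        , 0.        , 0.        , 0.        ]), array([ 0.23964384, -0.75970384,  0.67578833]), array([[ 0.97654573, -0.11035126,  0.18488114],
       [-0.21474169, -0.56153234,  0.79910415],
       [ 0.01563459, -0.82006343, -0.57205903]]))
{'clock': 0.1, 'joint_pos': array([-70.402386  ,  36.05104974,   2.20049291,  86.99022162,
        -1.54583358,  57.08474702,  -1.14548587]), 'joint_velocities': array([-0.06144678, -0.14748052, -0.03806808, -0.15791372, -0.04171953,
       -0.03027111, -0.00405366]), 'effort': array([ 2.78109757e-03, -5.50785792e+01,  1.14730876e+00, -1.87115532e+01,
       -5.21399116e-02,  1.92204199e-02,  3.20933952e-05]), 'position': array([0.25752627, 0.59615018, 0.20467468]), 'eef_rot': array([[-9.17998356e-01,  3.96583640e-01, -6.59403239e-04],
       [ 3.96584188e-01,  9.17997051e-01, -1.54814630e-03],
       [-8.63926666e-06, -1.68270466e-03, -9.99998584e-01]]), 'force': array([-0.02900499, -0.74703751,  0.72283284]), 'ft_torque': array([ 2.87288467e-02, -7.07562563e-05, -3.56373781e-02]), 'grip_force': 0.0, 'opening': 0.9995254909361548} 0.0188
```

View pics/top0.png

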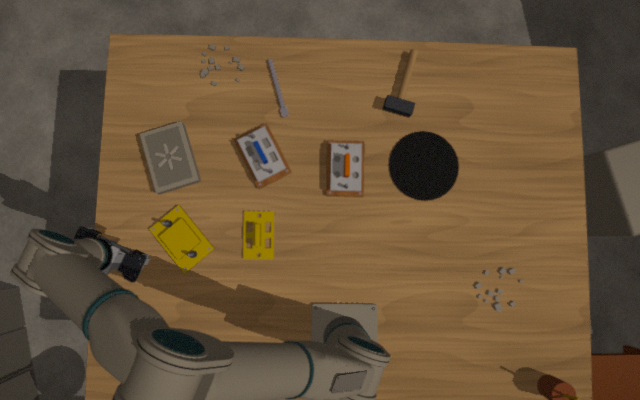

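View pics/side0.png

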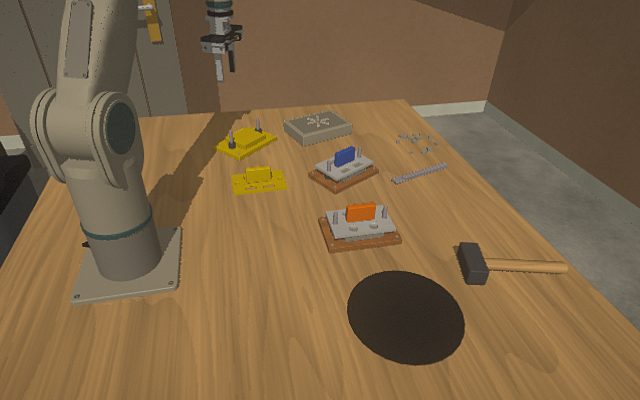

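The top view shows the blue rib near (259,151), the orange rib at (347,165) and the mat at (423,165). The side view agrees, with blue at (345,157) and the mat at (406,315). The yellow look-alikes are off to the left. Next I'll measure these.

```bash
cat > m.py <<'E'
from h import *
def blue(im):
    h=cv2.cvtColor(im,cv2.COLOR_BGR2HSV); return cv2.inRange(h,(105,120,50),(130,255,255))
def big(m):
    c=max(cv2.findContours(m,cv2.RETR_EXTERNAL,cv2.CHAIN_APPROX_NONE)[0],key=cv2.contourArea); return c
E
python3 - <<'E'
from m import *
t=cv2.imread("pics/top0.png");s=cv2.imread("pics/side0.png")
for n,im in(("top",t),("side",s)):
    c=big(blue(im));r=cv2.minAreaRect(c);print(n,"blue",cv2.contourArea(c),r)
    P=ray(n,cv2.boxPoints(r),.086);print(P.round(4))
    h=cv2.cvtColor(im,cv2.COLOR_BGR2HSV)
    m=cv2.inRange(im,(0,0,0),(30,30,30)); 
    x0,y0,x1,y1=(380,125,470,205) if n=="top" else (340,268,470,365)
    q=np.zeros_like(m);q[y0:y1,x0:x1]=m[y0:y1,x0:x1]
    c=big(cv2.morphologyEx(q,cv2.MORPH_CLOSE,np.ones((5,5))));P=ray(n,c,.006)[:,:2].astype(np.float32)
    print("mat",cv2.minEnclosingCircle(P),P.mean(0),cv2.fitEllipse(P))
    # plate: bright grey region around jig
z=cv2.resize(t[110:200,220:380],None,fx=5,fy=5,interpolation=cv2.INTER_CUBIC);cv2.imwrite("pics/c1.png",z)
E
```

```text
top blue 74.5 ((260.20001220703125, 151.9000244140625), (23.25510597229004, 4.024921894073486), 63.43495178222656)
[[0.5898 0.2882 0.086 ]
 [0.5956 0.2774 0.086 ]
 [0.532  0.2439 0.086 ]
 [0.5263 0.2546 0.086 ]]
mat ((0.5453058481216431, -0.2547299265861511), 0.11162205040454865) [ 0.54384327 -0.25382626] ((0.5448001623153687, -0.25485411286354065), (0.21800801157951355, 0.21942682564258575), 5.444403648376465)
side blue 237.0 ((344.2931213378906, 156.01724243164062), (12.868032455444336, 24.16038703918457), 66.80140686035156)
[[0.5166 0.2442 0.086 ]
 [0.5944 0.2865 0.086 ]
 [0.5884 0.2172 0.086 ]
 [0.5143 0.1793 0.086 ]]Traceback (most recent call last):
  File "<stdin>", line 10, in <module>
  File "m.py", line 5, in big
    c=max(cv2.findContours(m,cv2.RETR_EXTERNAL,cv2.CHAIN_APPROX_NONE)[0],key=cv2.contourArea); return c
ValueError: max() iterable argument is empty
```

```bash
python3 - <<'E'
from m import *
t=cv2.imread("pics/top0.png");s=cv2.imread("pics/side0.png")
a=cv2.resize(t[110:200,220:380],None,fx=4,fy=4,interpolation=cv2.INTER_CUBIC)
b=cv2.resize(s[140:200,300:390],None,fx=4,fy=4,interpolation=cv2.INTER_CUBIC)
c=np.zeros((600,640,3),np.uint8);c[:360]=a;c[360:,:360]=b;cv2.imwrite("pics/c2.png",c)
# prediction check
th=np.radians(28.2);x=np.array([np.cos(th),np.sin(th),0]);y=np.array([-x[1],x[0],0]);C=np.array([.561,.266,0])
for n in("top","side"):
    print(n,"ribtop corners",proj(n,[C+[0,0,.086]+i*.035*x+j*.008*y for i in(-1,1)for j in(-1,1)]).round(1).tolist())
    print(" plate corners",proj(n,[C+[0,0,.042]+i*.075*x+j*.048*y for i in(-1,1)for j in(-1,1)]).round(1).tolist())
    print(" pin tops",proj(n,[C+[0,0,.074]+i*.062*x for i in(-1,1)]).round(1).tolist())
E
```

```text
top ribtop corners [[267.7, 160.8], [263.0, 163.2], [257.4, 140.6], [252.7, 142.9]]
 plate corners [[286.1, 168.8], [258.6, 182.7], [264.7, 127.0], [237.4, 140.6]]
 pin tops [[269.7, 170.5], [251.6, 135.0]]
side ribtop corners [[336.8, 154.6], [332.9, 152.4], [354.4, 147.1], [350.5, 145.0]]
 plate corners [[335.4, 178.5], [312.9, 164.7], [372.5, 161.2], [349.7, 149.0]]
 pin tops [[327.6, 160.2], [358.6, 146.9]]
```

View pics/c2.png

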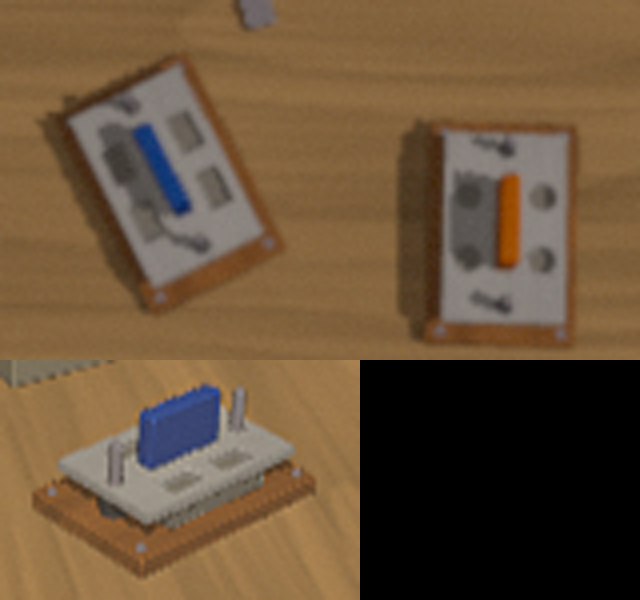

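>>> step_arm(travel=[[0,0,0],[0,0,0],[0,0,0],[0,0,0],[0,0,0],[0,0,0],[0,0,0],[0,0,0]], twist=[[0,0,-0.072],[0,0,-0.072],[0,0,-0.072],[0,0,-0.072],[0,0,-0.072],[0,0,-0.072],[0,0,-0.072],[0,0,-0.07]], fingers=[0,0,0,0,0,0,0,0])

```text
clock: 0.77
position: [0.2577, 0.5963, 0.205]
eef_rot: [[-0.878, -0.479, -0.0], [-0.479, 0.878, -0.001], [0.001, -0.001, -1.0]]
force: [0.2, 0.0, 0.4]
opening: 1.003
grip_force: 0.0
```

The crop shows the blue plate's corners at about (236,139), (266,125), (285,169) and (259,183), within about 1 px of the prediction. I'll move over it while refining the angle.

>>> step_arm(travel=[[-0.09,-0.36,0],[-0.09,-0.36,0],[-0.09,-0.36,0],[-0.09,-0.36,0],[-0.09,-0.36,0],[-0.09,-0.36,0],[-0.09,-0.36,0],[-0.09,-0.36,0]], twist=[[0,0,0],[0,0,0],[0,0,0],[0,0,0],[0,0,0],[0,0,0],[0,0,0],[0,0,0]], fingers=[0,0,0,0,0,0,0,0])

```text
clock: 1.43
position: [0.4585, 0.3755, 0.2052]
eef_rot: [[-0.88, -0.474, -0.001], [-0.474, 0.88, -0.0], [0.001, -0.0, -1.0]]
force: [0.4, 0.5, -0.4]
opening: 1.0
grip_force: 0.0
```

```bash
python3 - <<'E'
from m import *
t=cv2.imread("pics/top0.png").astype(float)
w=np.clip(t[:,:,0]-t[:,:,2]-20,0,None);w[:, :235]=0;w[:,285:]=0;w[:130]=0;w[175:]=0
v,u=np.nonzero(w>15);W=w[v,u];P=ray("top",np.c_[u,v],.086)[:,:2]
m=np.average(P,axis=0,weights=W);C=np.cov((P-m).T,aweights=W);e,V=np.linalg.eigh(C);a=V[:,1]
print("rib",m,np.degrees(np.arctan(a[1]/a[0])),np.sqrt(12*e))
h=cv2.cvtColor(t.astype(np.uint8),cv2.COLOR_BGR2HSV)
q=((h[:,:,1]<70)&(h[:,:,2]>60)).astype(np.uint8);q[w>15]=1
z=np.zeros_like(q);z[120:190,230:292]=q[120:190,230:292];z=cv2.morphologyEx(z,cv2.MORPH_CLOSE,np.ones((5,5)))
c=big(z);r=cv2.minAreaRect(ray("top",c,.042)[:,:2].astype(np.float32));print("plate",r)
E
```

```text
rib [0.56198329 0.26656985] 28.599388221226288 [0.01233302 0.07024068]
plate ((0.5599074363708496, 0.26592206954956055), (0.1628018021583557, 0.09849093854427338), 28.15584945678711)
```

>>> step_arm(travel=[[-0.096,-0.36,0],[-0.096,-0.36,0],[-0.096,-0.36,0],[-0.097,-0.36,0],[0,0,0.3],[0,0,0.3],[0,0,0],[0,0,0]], twist=[[0,0,0],[0,0,0],[0,0,0],[0,0,0],[0,0,0],[0,0,0],[0,0,0],[0,0,0]], fingers=[0,0,0,0,0,0,0,0])

```text
clock: 2.1
position: [0.5584, 0.2682, 0.1441]
eef_rot: [[-0.88, -0.474, -0.004], [-0.474, 0.88, -0.002], [0.004, 0.0, -1.0]]
force: [0.3, 0.1, -0.4]
opening: 0.998
grip_force: 0.0
```

```bash
python3 - <<'E'
from m import *
s=telemetry.read_state();print(s["position"],s["eef_rot"].round(4))
im=vision.read_camera("side");cv2.imwrite("pics/s2.png",cv2.resize(im[90:210,260:420],None,fx=4,fy=4,interpolation=cv2.INTER_CUBIC))
E
```

```text
[0.55838849 0.26817126 0.14409896] [[-8.804e-01 -4.743e-01 -4.000e-03]
 [-4.743e-01  8.804e-01 -1.700e-03]
 [ 4.300e-03  4.000e-04 -1.000e+00]]
```

View pics/s2.png

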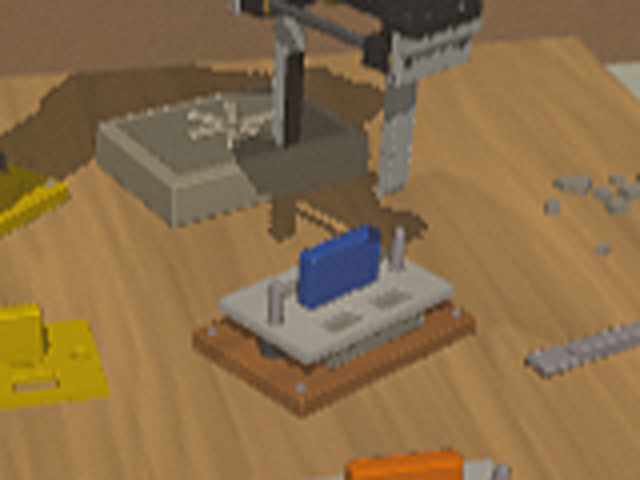

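The side crop shows the open fingers straddling the rib's line above it, with the plate's pins at crop positions (275,300) and (398,250). I'll correct slightly and descend.

>>> step_arm(travel=[[-0.02,-0.025,0.2],[0,0,0.2],[0,0,0.2],[0,0,0],[0,0,0],[0,0,0]], twist=[[0,0,0],[0,0,0],[0,0,0],[0,0,0],[0,0,0],[0,0,0]], fingers=[0,0,0,0,0,0])

```text
clock: 2.65
position: [0.5639, 0.2687, 0.0876]
eef_rot: [[-0.88, -0.475, 0.003], [-0.475, 0.88, 0.002], [-0.003, 0.0, -1.0]]
force: [0.9, -0.5, -0.2]
opening: 0.997
grip_force: 0.0
```

>>> step_arm(travel=[[0,0,0],[0,0,0],[0,0,0]], twist=[[0,0,0],[0,0,0],[0,0,0]], fingers=[0,0,0])

```text
clock: 2.9
position: [0.5634, 0.2678, 0.0866]
eef_rot: [[-0.881, -0.474, 0.002], [-0.474, 0.881, 0.001], [-0.002, -0.0, -1.0]]
force: [0.7, -0.1, -0.0]
opening: 1.001
grip_force: 0.0
```

>>> step_arm(travel=[[0.02,0,0.12],[0,0,0.12],[0,0,0.11],[0,0,0],[0,0,0],[0,0,0]], twist=[[0,0,0],[0,0,0],[0,0,0],[0,0,0],[0,0,0],[0,0,0]], fingers=[0,0,0,0,0,0])

```text
clock: 3.4
position: [0.5611, 0.2667, 0.0504]
eef_rot: [[-0.881, -0.474, -0.0], [-0.474, 0.881, 0.0], [-0.0, 0.0, -1.0]]
force: [0.7, -0.1, 0.1]
opening: 0.997
grip_force: 0.0
```

>>> step_arm(travel=[[0,0,0],[0,0,0],[0,0,0],[0,0,0],[0,0,0],[0,0,0],[0,0,0],[0,0,0]], twist=[[0,0,0],[0,0,0],[0,0,0],[0,0,0],[0,0,0],[0,0,0],[0,0,0],[0,0,0]], fingers=[0.3,0.6,0.7,0.75,0.8,0.85,0.9,1], force=8)

```text
clock: 4.07
position: [0.561, 0.2665, 0.0505]
eef_rot: [[-0.881, -0.474, 0.0], [-0.474, 0.881, 0.0], [-0.0, 0.0, -1.0]]
force: [-0.0, 1.2, -0.2]
opening: 0.468
grip_force: 0.0
```

>>> step_arm(travel=[[0,0,0],[0,0,0],[0,0,0],[0,0,0],[0,0,0],[0,0,0],[0,0,0],[0,0,0]], twist=[[0,0,0],[0,0,0],[0,0,0],[0,0,0],[0,0,0],[0,0,0],[0,0,0],[0,0,0]], fingers=[1,1,1,1,1,1,1,1])

```text
clock: 4.73
position: [0.5609, 0.2667, 0.0505]
eef_rot: [[-0.88, -0.474, -0.0], [-0.474, 0.88, 0.0], [0.0, 0.0, -1.0]]
force: [0.2, 0.9, -0.5]
opening: 0.168
grip_force: 8.0
```

The opening is 15.8 mm, which matches the rib, and the side force is negligible. I'll firm the grip and start lifting.

>>> step_arm(travel=[[0,0,0],[0,0,0],[0,0,0],[0,0,-0.04],[0,0,-0.06],[0,0,-0.06],[0,0,0],[0,0,0]], twist=[[0,0,0],[0,0,0],[0,0,0],[0,0,0],[0,0,0],[0,0,0],[0,0,0],[0,0,0]], fingers=[1,1,1,1,1,1,1,1], force=40)

```text
clock: 5.4
position: [0.5613, 0.2664, 0.0669]
eef_rot: [[-0.881, -0.474, 0.001], [-0.474, 0.881, 0.0], [-0.001, -0.0, -1.0]]
force: [0.3, -0.4, -5.1]
opening: 0.165
grip_force: 40.0
```

>>> step_arm(travel=[[0,0,-0.1],[0,0,-0.1],[0,0,-0.12],[0,0,-0.15],[0,0,-0.2],[0,0,-0.2],[0,0,-0.2],[0,0,0]], twist=[[0,0,0],[0,0,0],[0,0,0],[0,0,0],[0,0,0],[0,0,0],[0,0,0],[0,0,0]], fingers=[1,1,1,1,1,1,1,1])

```text
clock: 6.07
position: [0.5638, 0.268, 0.1788]
eef_rot: [[-0.881, -0.474, 0.008], [-0.474, 0.881, 0.004], [-0.009, -0.0, -1.0]]
force: [2.1, 0.8, -4.6]
opening: 0.17
grip_force: 40.0
```

```bash
python3 - <<'E'
from m import *
s=telemetry.read_state();print(s["position"],s["force"],s["ft_torque"],s["joint_pos"].round(1))
im=vision.read_camera("side");cv2.imwrite("pics/s3.png",cv2.resize(im[60:210,260:420],None,fx=4,fy=4,interpolation=cv2.INTER_CUBIC))
E
```

```text
[0.56375703 0.26799458 0.17884543] [ 2.13012961  0.82758549 -4.62519733] [ 0.14420117 -0.07698072 -0.02619413] [-20.9  35.5 -11.5  93.3   8.6  51.6  82.6]
```

View pics/s3.png

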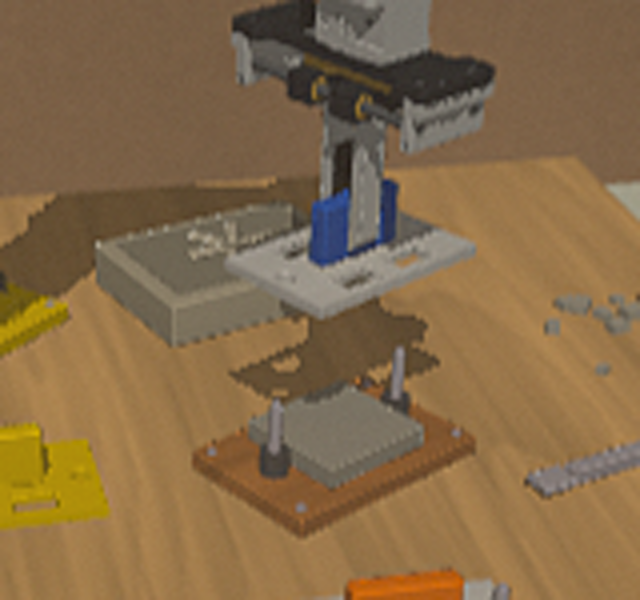

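The template is off its pins and hangs level at about (350,265) in the crop. I'll carry it across at height.

>>> step_arm(travel=[[0.06,-0.1,0],[0.12,-0.2,0],[0.13,-0.23,0],[0.13,-0.23,0],[0.13,-0.23,0],[0.13,-0.23,0],[0.13,-0.23,0],[0.13,-0.23,0]], twist=[[0,0,0],[0,0,0],[0,0,0],[0,0,0],[0,0,0],[0,0,0],[0,0,0],[0,0,0]], fingers=[1,1,1,1,1,1,1,1])

```text
clock: 6.78
position: [0.5542, 0.0703, 0.1719]
eef_rot: [[-0.881, -0.473, -0.004], [-0.473, 0.881, -0.001], [0.004, 0.001, -1.0]]
force: [0.7, -0.4, -5.8]
opening: 0.167
grip_force: 40.0
```

>>> step_arm(travel=[[0.13,-0.23,0],[0.13,-0.23,0],[0.13,-0.23,0],[0.13,-0.23,0],[0.13,-0.23,0],[0.13,-0.23,0],[0.13,-0.23,0],[0.13,-0.23,0]], twist=[[0,0,0],[0,0,0],[0,0,0],[0,0,0],[0,0,0],[0,0,0],[0,0,0],[0,0,0]], fingers=[1,1,1,1,1,1,1,1])

```text
clock: 7.45
position: [0.5495, -0.1403, 0.1719]
eef_rot: [[-0.881, -0.473, -0.004], [-0.473, 0.881, 0.0], [0.003, 0.002, -1.0]]
force: [0.4, 0.4, -5.4]
opening: 0.167
grip_force: 40.0
```

>>> step_arm(travel=[[0.13,-0.23,0],[0.13,-0.23,0],[0.13,-0.23,0],[0.1,-0.15,0],[0.05,-0.08,0],[0,0,0],[0,0,0],[0,0,0]], twist=[[0,0,0],[0,0,0],[0,0,0],[0,0,0],[0,0,0],[0,0,0],[0,0,0],[0,0,0]], fingers=[1,1,1,1,1,1,1,1])

```text
clock: 8.12
position: [0.5477, -0.2425, 0.1729]
eef_rot: [[-0.879, -0.476, -0.001], [-0.476, 0.879, 0.002], [-0.0, 0.002, -1.0]]
force: [0.4, -0.2, -5.0]
opening: 0.17
grip_force: 40.0
```

>>> step_arm(travel=[[0.08,-0.1,0.1],[0,0,0.22],[0,0,0.25],[0,0,0.25],[0,0,0.25],[0,0,0.15],[0,0,0.1],[0,0,0]], twist=[[0,0,0],[0,0,0],[0,0,0],[0,0,0],[0,0,0],[0,0,0],[0,0,0],[0,0,0]], fingers=[1,1,1,1,1,1,1,1])

```text
clock: 8.78
position: [0.5439, -0.2564, 0.0389]
eef_rot: [[-0.88, -0.475, -0.004], [-0.475, 0.88, 0.002], [0.003, 0.003, -1.0]]
force: [-0.3, -1.6, -4.7]
opening: 0.165
grip_force: 40.0
```

>>> step_arm(travel=[[0,0,0],[0,0,0],[0,0,0],[0,0,0]], twist=[[0,0,0],[0,0,0],[0,0,0],[0,0,0]], fingers=[1,1,1,1])

```text
clock: 9.12
position: [0.5464, -0.2578, 0.0427]
eef_rot: [[-0.881, -0.474, 0.002], [-0.474, 0.881, -0.001], [-0.001, -0.002, -1.0]]
force: [-0.7, 0.1, -5.0]
opening: 0.167
grip_force: 40.0
```

```bash
python3 - <<'E'
from m import *
s=telemetry.read_state();print(s["position"],s["force"],s["eef_rot"].round(4))
im=vision.read_camera("side");cv2.imwrite("pics/s4.png",cv2.resize(im[210:380,310:500],None,fx=3,fy=3,interpolation=cv2.INTER_CUBIC))
E
```

```text
[ 0.54637469 -0.25782224  0.04267125] [-0.65278905  0.12054138 -4.9802931 ] [[-8.805e-01 -4.740e-01  2.100e-03]
 [-4.740e-01  8.805e-01 -9.000e-04]
 [-1.400e-03 -1.800e-03 -1.000e+00]]
```

View pics/s4.png

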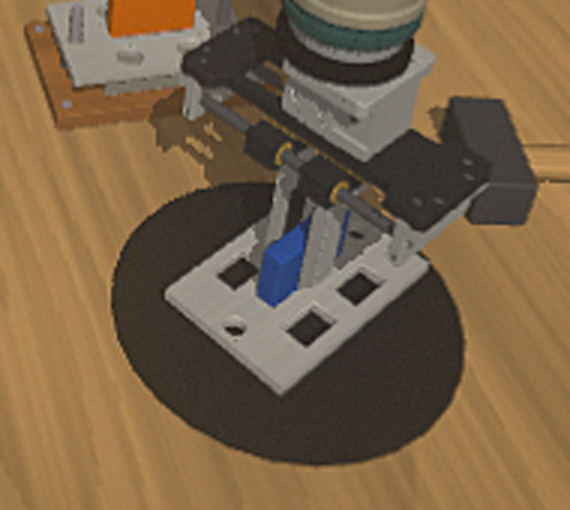

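The plate is level over the mat, roughly centred and about 20 mm up. I'll lower it slowly.

>>> step_arm(travel=[[0.02,-0.02,0.04],[0,0,0.04],[0,0,0.04],[0,0,0.03],[0,0,0.02],[0,0,0],[0,0,0],[0,0,0]], twist=[[0,0,0],[0,0,0],[0,0,0],[0,0,0],[0,0,0],[0,0,0],[0,0,0],[0,0,0]], fingers=[1,1,1,1,1,1,1,1])

```text
clock: 9.83
position: [0.5448, -0.2601, 0.0245]
eef_rot: [[-0.88, -0.474, 0.0], [-0.474, 0.88, 0.0], [-0.0, -0.0, -1.0]]
force: [-1.0, -0.2, -5.4]
opening: 0.166
grip_force: 40.0
```

>>> step_arm(travel=[[-0.025,0.045,0],[0,0,0],[0,0,0.01],[0,0,0.008],[0,0,0.005],[0,0,0],[0,0,0],[0,0,0]], twist=[[0,0,0],[0,0,0],[0,0,0],[0,0,0],[0,0,0],[0,0,0],[0,0,0],[0,0,0]], fingers=[1,1,1,1,1,1,1,1])

```text
clock: 10.5
position: [0.5448, -0.2549, 0.0224]
eef_rot: [[-0.88, -0.474, 0.0], [-0.474, 0.88, 0.0], [-0.0, -0.0, -1.0]]
force: [-1.1, 0.5, -0.1]
opening: 0.171
grip_force: 40.0
```

Force has dropped to 0, so the plate rests on the mat. One small press, then release.

>>> step_arm(travel=[[0,0,0.005],[0,0,0],[0,0,0]], twist=[[0,0,0],[0,0,0],[0,0,0]], fingers=[1,1,1])

```text
clock: 10.75
position: [0.5448, -0.2549, 0.0224]
eef_rot: [[-0.881, -0.474, 0.0], [-0.474, 0.881, -0.0], [-0.0, -0.0, -1.0]]
force: [-1.6, 0.6, 5.2]
opening: 0.168
grip_force: 40.0
```

>>> step_arm(travel=[[0,0,0],[0,0,0],[0,0,0],[0,0,0],[0,0,0],[0,0,0],[0,0,0],[0,0,0]], twist=[[0,0,0],[0,0,0],[0,0,0],[0,0,0],[0,0,0],[0,0,0],[0,0,0],[0,0,0]], fingers=[0.7,0.5,0.5,0.5,0.5,0.5,0.5,0.5])

```text
clock: 11.42
position: [0.5448, -0.255, 0.0216]
eef_rot: [[-0.881, -0.474, -0.0], [-0.474, 0.881, 0.0], [0.0, 0.0, -1.0]]
force: [0.2, -1.4, 0.1]
opening: 0.5
grip_force: 0.0
```

>>> step_arm(travel=[[0,0,-0.1],[0,0,-0.2],[0,0,-0.25],[0,0,-0.3],[0,0,-0.3],[0,0,-0.3],[0,0,-0.2],[0,0,0]], twist=[[0,0,0],[0,0,0],[0,0,0],[0,0,0],[0,0,0],[0,0,0],[0,0,0],[0,0,0]], fingers=[0.5,0.5,0.5,0.5,0.5,0.5,0.5,0.5])

```text
clock: 12.08
position: [0.5477, -0.2561, 0.1923]
eef_rot: [[-0.881, -0.474, 0.009], [-0.474, 0.881, -0.004], [-0.006, -0.007, -1.0]]
force: [1.2, 0.3, 0.1]
opening: 0.499
grip_force: 0.0
```

>>> step_arm(travel=[[0,0,0],[0,0,0],[0,0,0],[0,0,0],[0,0,0],[0,0,0]], twist=[[0,0,0],[0,0,0],[0,0,0],[0,0,0],[0,0,0],[0,0,0]], fingers=[0.5,0.5,0.5,0.5,0.5,0.5])

```text
clock: 12.58
position: [0.5444, -0.2548, 0.1858]
eef_rot: [[-0.88, -0.474, -0.001], [-0.474, 0.88, 0.001], [0.001, 0.001, -1.0]]
force: [-0.7, 0.8, 0.6]
opening: 0.502
grip_force: 0.0
```

```bash
python3 - <<'E'
from m import *
cv2.imwrite("pics/s5.png",vision.read_camera("side"))
E
```

```text
(no output)
```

View pics/s5.png

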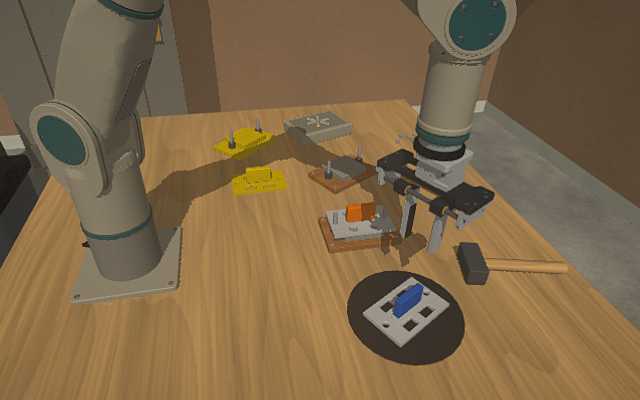

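The template lies flat in the middle of the mat at about (406,312), the orange one is still on its pins at (360,220), and the gripper is clear of everything.

```bash
python3 -c "
from rig import job
print(job.finish_job())"
```

```text
the job is handed in; nothing more can be done
None
```

The blue-gripped template was lifted level off its pins, set down flat in the middle of the black mat and released; the orange-gripped one was left on its pins, and the job is handed in.

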